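Clip the in-use marker onto the microscope's light shield

TASK

Take the orange spring clip out of its white rack, stand it upright on the blue mat and let go of it. Then take it again by its two orange handles, squeeze it open above the top edge of the amber light shield, lower it over the edge between the two white tabs and release it there, so that its jaws grip the panel squarely and well down over the edge. Leave the oil bottle and the slide box where they are.

Things in the scene. Friction and masses are not known exactly. Their poses are not given: they have to be found in the camera images.
- clip_center (a point): Centre of the orange spring clip, 86 mm tall, half-way up (43 mm over its jaw tips, its underside). It starts upright in the rack, jaws down, and stands by itself on a flat surface when shut. z up from jaws to handles, y along the hinge pin (41 mm over the tips), x from one half to the other; alike either way round. The frame belongs to one half: it leans by half the joint angle. 80 g.
- clip_cheeks (a point): On the clip, 44 mm above its jaw tips: midway between its two flat steel cheeks, 42 mm over their outer faces along the clip's y. Each is 18 mm along x and 32 mm tall (28 to 60 mm above the tips). Gripped by the cheeks the clip stays shut.
- clip_handles (a point): On the clip, 70 mm above its jaw tips: between the two orange handles, 36 mm wide along y, which lean apart from the pin up to their tops at 86 mm. Shut they measure 35 mm over their outer faces along x here, 42 mm at the top. Squeezed together along x (about 12 N; 20 to 40 N holds them on their stop) they become parallel, 24 mm over all, and the jaws open.
- clip_jaw (a point): Midway between the jaw tips at the clip's underside, 43 mm below clip_center along the clip's z; same axes. The jaws are 36 mm wide along y, with dark rubber pads in their lowest 14 mm, and 28 mm over the outside of their feet along x when shut.
- lever (a joint): Opening angle of the clip in rad: 0 shut (pads nearly touch), 0.14 when the jaws hold the 6 mm panel, 0.42 squeezed fully open on its stop (then about 17 mm between the jaw tips, 13 mm at the upper end of the pads). A spring closes it.
- rack: White rack fixed to the bench, origin under its centre: base 76 x 60 x 6 mm, two upright walls 34 mm long (along its y), 4 mm thick, reaching 88 mm above the bench, 52 mm apart (along its x). The clip stands between them on the base, its y along the rack's y, cheeks sticking out 4 mm beyond each end of the walls. No room for fingers between walls and handles.
- mat_top (a point): Centre of the top face of the blue mat, 120 x 120 mm, 4 mm thick, fixed to the bench.
- edge (a point): Middle of the top edge of the amber light shield, 160 mm above the bench. The panel is 6 mm thick (along y here) and 220 mm long (along x), fixed, z up. Two white tabs straddle the edge 60 mm to either side along x (10 mm long, standing 5 mm above it), 110 mm free between them. The clip can go down over the edge until its cheeks meet it, 28 mm above the jaw tips.
- shield: The amber light shield; origin on the bench under edge, same axes.
- oil_center (a point): Centre of the small amber immersion oil bottle, 32 mm across, 70 mm tall, loose; a bystander.
- slidebox_center (a point): Centre of the grey slide box, 50 x 90 x 30 mm, loose; a bystander.
There are look-alikes about, which are no part of the job. What is meant by the part that bears clip_center is not purple or red, and is the larger of those in its own colour.

How it is judged:
By the outcome, as a careful person would: the job done as asked, in the order asked, and still so for the second after the job is handed in, with the robot touching nothing.
It also fails if it takes over 58 s, if anything falls off the work surface, if the arm or the gripper's body presses on something with over 40 N, if the wrist force passes 120 N, or if a joint passes its speed limit or range.

ROBOT

A 6-joint arm with a two-finger parallel gripper is mounted at the origin on the work surface. World frame = base frame: x ahead of the robot, y to its left, z up, the work surface at z = 0. Lengths are in m, angles in degrees, forces in N, time in s.
With the tool pointing down it reaches from about 0.4 to 0.825 m from the base axis. Payload 7 kg.
Tool frame: the origin (TCP) lies at the very end of the fingers, on their centre line; the grasp point (between the pads) lies 19 mm behind it (ctrl.grip_point_offset is the distance from the TCP to the grasp point, in m); x points along the fingers, z is the direction in which the jaws open and shut, and the axes are right-handed (so a half turn about x gives the same grasp; the last joint's range is limited). The gripper opens to 88 mm and grips with 3 to 60 N. Pads are 19 mm wide; open, the fingers measure 130 mm over their backs; the gripper's body (78 mm by 193 mm) begins 47 mm behind the grasp point.
Start: joints at [81.767, 20.546, 0.682, 0, -70.136, -16.507], TCP at [0.282, 0.613, 0.202] pointing down, gripper open.
Joint ranges: [-176.03, 176.03], [-82.01, 121.73], [-58.28, 71.71], [-173.87, 95.51], [-174.79, -0.11], [-173.66, 173.66]. Speed limits (degrees/s): [136.94, 136.94, 172.46, 180, 180, 180].

INTERFACE

Orientations are given as [roll, pitch, yaw] about the fixed x, y, z axes, in that order (R = Rz(yaw) Ry(pitch) Rx(roll)).
In Python, from plant import get_obs, snapshot, calibration, close_job, ctrl gives the robot as it stands.
- The arm moves only by the tool move_arm, never from a script. Its argument "commands" is a list that holds one entry, the list of rows, each a list of 4 numbers: the shift along the tool's x, y, z in cm, then the turn about the tool's x in rad. In form: [[[dx, dy, dz, spin], ...]]. A call has 1 to 8 rows; each row shifts and turns the commanded pose from where the row before left it, along the tool's axes as they then stand; what a row does not reach is not made up. A row lasts 1/10 s, in which the tool goes at most 50 mm and 8.59 degrees, less where a joint would pass 70% of its speed; a pose out of reach is approached as far as the arm can. A call with a gripper value outside its range is refused whole. "jaw" is the finger opening in cm, from 0 to 8.76, set as the call begins (left out, the last holds). The fingers move at their own pace and stop on an object; the grip force is fixed at half the most. Time passes only in rows, so rows that do not move let the fingers close. It gives the time, the measured TCP pose, the force and the opening at its end, in the units of the state.
- get_obs(): the state, without advancing time (a new reading comes with each control period).
- snapshot(name): name is "side" or "top" or "wrist"; returns (picture, depth): 400x640x3 uint8, red, green, blue; 400x640 float32, m along the optical axis (not along the pixel's ray), 0 where there is no reading.
- calibration(name): a dict with "mtx" (3x3 intrinsics, pixels), "T" (4x4, takes a point from camera to world coordinates); the wrist camera has in their place "tool_from_camera" (4x4, takes a point from camera to tool coordinates, whose origin is the TCP and whose axes are the tool frame's). Camera axes: x right, y up, looking along -z (the intrinsics and any distortion apply to the point x, -y, -z); pixel columns grow to the right and rows downward; lengths in m; the calibration is good to about 2 mm. A picture is of the moment at which its call begins: read the wrist's pose just before it. calibration takes no time and is no camera call.
- close_job(): hands the job in, once; it reports no verdict.
The state is a dict: "clock": time; "joint_pos": joint angles; "qvel": joint speeds; "tau": joint torques, N m; "tool_pos": TCP position; "orientation": TCP orientation; "force": force on the tool from outside, world axes, zero at the start; "moment": the same for the moment, N m; "opening": finger opening in m.
Only numpy, scipy, OpenCV 4.12 (cv2) and the standard library are available. Lean on these libraries where they do the work, as an engineer would, in place of code of your own. Each camera call takes 0.05 s, during which the arm holds its last target. There are 200 camera calls.

## Working session

There is one attempt and no reset: what is moved stays moved. The work goes in short steps, Python scripts to look and compute and a tool call to move; the robot and the scene stay as the last step left them, time stands still between calls to the robot, and variables do not carry over. Pictures are saved under pics/ and viewed, about 8 in all and at most 12, crops included, and the job is handed in when it is done.

Besides the shell and the picture viewer there is one more tool, called after ">>>" in YAML: its name, and indented under it one key for each argument. move_arm: Moves the arm, as the interface text tells. Its arguments: {"type":"object","properties":{"commands":{"type":"array"},"jaw":{"type":"number"}},"required":["commands"]}

```bash
mkdir -p pics; ls; cat > h.py <<'E'
import numpy as np, cv2
from plant import get_obs, snapshot, calibration, close_job, ctrl
from scipy.spatial.transform import Rotation as R
def tool():
    o=get_obs(); T=np.eye(4); T[:3,:3]=R.from_euler('xyz',o['orientation'],degrees=True).as_matrix(); T[:3,3]=o['tool_pos']; return T
def snap(n):
    T=tool(); p,d=snapshot(n); c=calibration(n)
    W=T@c['tool_from_camera'] if n=='wrist' else c['T']
    np.savez(f'{n}.npz',p=p,d=d,K=c['mtx'],W=W); return p,d,c['mtx'],W
def load(n):
    z=np.load(f'{n}.npz'); return z['p'],z['d'],z['K'],z['W']
def cloud(d,K,W):
    v,u=np.mgrid[:d.shape[0],:d.shape[1]]
    P=np.stack([(u-K[0,2])/K[0,0]*d,-(v-K[1,2])/K[1,1]*d,-d],-1)
    return P@W[:3,:3].T+W[:3,3]
E
python3 - <<'E'
from h import *
print(get_obs())
for n in ['side','top']:
    p,d,K,W=snap(n); cv2.imwrite(f'pics/{n}0.png',p[:,:,::-1]); print(n,K,W.round(3),(d>0).mean(),{k:v for k,v in calibration(n).items() if k not in('mtx','T')})
a=np.vstack([load('top')[0],load('side')[0]])
cv2.imwrite('pics/a0.png',cv2.resize(a[:,:,::-1],(480,600),interpolation=cv2.INTER_AREA))
E
```

```text
pics
{'clock': 0.0, 'joint_pos': array([ 8.17679609e+01,  2.05914554e+01,  6.33667141e-01, -2.04805968e-02,
       -7.01361808e+01, -1.65068921e+01]), 'qvel': array([ 0.02279248, -0.03613244, -0.12070883,  0.03033901, -0.05913009,
       -0.06950663]), 'tau': array([ 5.00635906e-04, -5.82717168e+01,  2.93061858e+01,  6.99752882e+00,
        6.89646535e-03, -1.58378393e-04]), 'tool_pos': array([0.28228009, 0.61255307, 0.20142055]), 'orientation': array([   4.92953416,   89.90407816, -109.81637189]), 'force': array([ 0.28489448, -0.66234949, -0.13742596]), 'moment': array([-4.13490532e-02, -2.59023397e-02, -7.34030843e-05]), 'opening': 0.08769646625502404}
side [[382.01396969   0.         313.46090287]
 [  0.         382.01396969 203.65220305]
 [  0.           0.           1.        ]] [[ 0.99   0.1   -0.098  0.495]
 [-0.14   0.747 -0.65  -0.61 ]
 [ 0.008  0.657  0.754  0.749]
 [ 0.     0.     0.     1.   ]] 0.9960625 {}
top [[467.75712456   0.         319.417413  ]
 [  0.         467.75712456 205.63384923]
 [  0.           0.           1.        ]] [[ 0.026  0.982 -0.188  0.397]
 [-1.     0.026 -0.003 -0.051]
 [ 0.002  0.188  0.982  1.153]
 [ 0.     0.     0.     1.   ]] 0.99589453125 {}
```

View pics/top0.png

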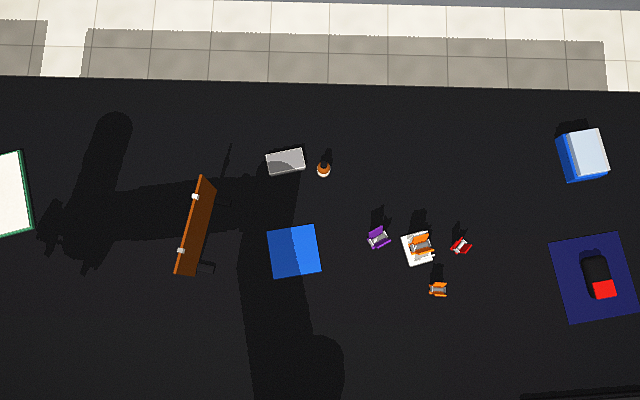

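View pics/side0.png

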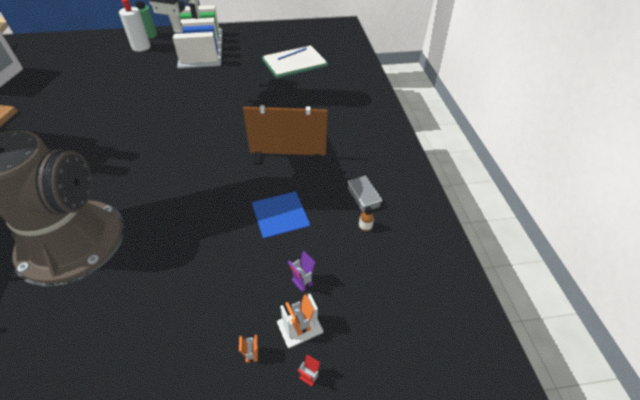

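The top view shows the rack with the larger orange clip at (418,247), the mat at (294,251), the shield at (195,225) with tabs at (195,196) and (181,250), and the bystanders at (285,160) and (323,168). A smaller orange clip sits at (438,289). The side view agrees.

```bash
cat > m.py <<'E'
from h import *
def hsv(p): return cv2.cvtColor(p,cv2.COLOR_RGB2HSV)
def rect(P):
    r=cv2.minAreaRect((P[:,:2]*1000).astype(np.float32)); return np.round(r[0],1),np.round(r[1],1),round(r[2],1)
for n in ['top','side']:
    p,d,K,W=load(n); C=cloud(d,K,W); h=hsv(p); H,S,V=[h[...,i].astype(int) for i in range(3)]
    x,y,z=C[...,0],C[...,1],C[...,2]
    rg=(x>0.2)&(x<0.85)&(abs(y)<0.45)
    print(n,'bench z',np.median(z[rg&(V<60)&(abs(z)<.02)]))
    M={'mat':rg&(H>100)&(H<120)&(S>150)&(z<.02)&(V>80),'panel top':rg&(y>.05)&(z>.15)&(z<.175)&(H<25)&(S>100),
       'tabs':rg&(y>.1)&(z>.15)&(S<80)&(V>130),'walls':rg&(y<-.1)&(S<50)&(V>150)&(z>.078)&(z<.1),'base':rg&(y<-.1)&(S<50)&(V>150)&(z<.02),
       'orange':rg&(y<0)&(H>5)&(H<18)&(S>150)&(V>100)&(z>.03),'panel':rg&(y>.05)&(z>.02)&(z<.175)&(H<25)&(S>100)}
    for k,m in M.items():
        nn,l,st,_=cv2.connectedComponentsWithStats(m.astype(np.uint8))
        for i in range(1,nn):
            if st[i,4]>=6:
                P=C[l==i]; print(k,st[i,4],'px',st[i,:4],'mean',P.mean(0).round(4),'zmax',P[:,2].max().round(4),rect(P))
E
python3 m.py
```

```text
top bench z -0.0008296553229745207
mat 2361 px [266 224  56  55] mean [0.5015 0.0123 0.0032] zmax 0.0116 (array([501.9,  12.6]), array([121.1, 119.4]), 10.9)
panel top 81 px [195 174   8  20] mean [0.6288 0.2162 0.1577] zmax 0.1631 (array([629.3, 216.5]), array([ 7.5, 43.6]), 77.6)
panel top 199 px [180 198  17  50] mean [0.5417 0.2324 0.158 ] zmax 0.1643 (array([542.8, 232.8]), array([  8. , 109.2]), 79.3)
panel top 90 px [173 252  10  22] mean [0.4563 0.2482 0.1579] zmax 0.1633 (array([456.7, 248.7]), array([ 7.6, 44.8]), 77.8)
tabs 31 px [192 193   7   7] mean [0.6011 0.2214 0.1626] zmax 0.168 (array([601.1, 222.3]), array([11.3, 10.5]), 70.5)
tabs 31 px [177 248   8   5] mean [0.4832 0.2427 0.163 ] zmax 0.1664 (array([483.2, 243.3]), array([12.3,  8.6]), 88.5)
walls 29 px [413 231  15   5] mean [ 0.5433 -0.2801  0.0866] zmax 0.0912 (array([ 543.8, -281.4]), array([ 3.6, 34.1]), 16.7)
walls 27 px [420 254  15   6] mean [ 0.4899 -0.2963  0.0869] zmax 0.0917 (array([ 490.2, -297. ]), array([ 3.6, 32.4]), 17.2)
base 328 px [401 234  32  33] mean [ 0.5054 -0.2816  0.0052] zmax 0.0168 
[... 2024 characters left out ...]
65] zmax 0.0523 (array([703.8, -61.5]), array([13.8, 22.3]), 52.5)
orange 183 px [301 295  12  24] mean [ 0.5332 -0.2837  0.072 ] zmax 0.0915 (array([ 533.3, -283.7]), array([12.1, 37.2]), 16.8)
orange 69 px [286 302  13  27] mean [ 0.5057 -0.2982  0.0798] zmax 0.0908 (array([ 505.3, -293.3]), array([ 9.9, 36.2]), 17.6)
orange 59 px [253 335   4  21] mean [ 0.4317 -0.3344  0.0525] zmax 0.0634 (array([ 430.7, -332.7]), array([25.5,  8.9]), 88.0)
orange 96 px [239 336   8  19] mean [ 0.4093 -0.3322  0.0501] zmax 0.0625 (array([ 409.4, -330.9]), array([27. ,  8.8]), 85.1)
panel 3292 px [243 107  84  45] mean [0.5433 0.2313 0.0947] zmax 0.1626 (array([543.2, 233.1]), array([ 13.1, 220.5]), 79.3)
```

```bash
cat >> h.py <<'E'
def go(pos,ang):
    """total tool-frame shift (cm) in the present tool axes, spin (rad) so tool z lies along world heading ang (mod 180)"""
    T=tool(); D=T[:3,:3].T@(np.array(pos)-T[:3,3])*100
    z=T[:3,2]; a=np.degrees(np.arctan2(z[1],z[0])); e=(ang-a+90)%180-90
    # tool x is down => positive spin turns heading negatively
    print('tool',T[:3,3].round(4),'xaxis',T[:3,0].round(3),'zhead',a.round(2),'shift cm',D.round(2),'spin rad',np.radians(-e).round(3),'q',get_obs()['joint_pos'].round(0))
E
python3 - <<'E'
from h import *
p,d,K,W=load('top');C=cloud(d,K,W);h=cv2.cvtColor(p,cv2.COLOR_RGB2HSV);H,S=h[...,0],h[...,1]
r=(C[...,1]<-.1)&(C[...,1]>-.45)&(C[...,0]>.3)&(C[...,0]<.8)&(C[...,2]>.01)
for n,m in [('red',((H<5)|(H>172))),('purple',(H>125)&(H<165))]:
    P=C[r&m&(S>120)]; print(n,P.min(0),P.max(0),len(P))
go([.518,-.289,.202],107.2)
E
```

```text
red [ 0.50477718 -0.40712996  0.01021654] [ 0.54009922 -0.2697176   0.0625277 ] 107
purple [ 0.50855056 -0.21299379  0.01040884] [ 0.55957895 -0.16429624  0.08820812] 204
tool [0.2823 0.6126 0.2015] xaxis [-0.    -0.001 -1.   ] zhead -114.75 shift cm [7.000e-02 5.914e+01 7.201e+01] spin rad -0.732 q [ 82.  21.   1.  -0. -70. -17.]
```

>>> move_arm:
  commands:
    - [[0,2.69,3.27,0],[0,2.69,3.27,0],[0,2.69,3.27,0],[0,2.69,3.27,0],[0,2.69,3.27,0],[0,2.69,3.27,0],[0,2.69,3.27,0],[0,2.69,3.27,0]]
  jaw: 6.4

```text
clock: 0.9
tool_pos: [0.3684, 0.2835, 0.2022]
orientation: [-34.8, 90.0, -149.5]
force: [1.2, -0.0, 1.4]
opening: 0.0636
```

>>> move_arm:
  commands:
    - [[0,2.69,3.27,0],[0,2.69,3.27,0],[0,2.69,3.27,0],[0,2.69,3.27,0],[0,2.69,3.27,0],[0,2.69,3.27,0],[0,2.69,3.27,0],[0,2.69,3.27,0]]

```text
clock: 1.7
tool_pos: [0.4543, -0.044, 0.2024]
orientation: [167.1, 90.0, 52.4]
force: [0.6, 1.5, -0.8]
opening: 0.0638
```

>>> move_arm:
  commands:
    - [[0,2.69,3.27,0],[0,2.69,3.27,0],[0,2.69,3.27,0],[0,2.69,3.27,0],[0,2.69,3.27,0],[0,2.69,3.27,0],[0,0,0,0.14],[0,0,0,0.14]]

```text
clock: 2.5
tool_pos: [0.5184, -0.2894, 0.2011]
orientation: [-65.0, 89.9, 163.8]
force: [-1.0, -0.1, 0.1]
opening: 0.064
```

>>> move_arm:
  commands:
    - [[0,0,0,0.14],[0,0,0,0.14],[0,0,0,0.14],[0,0,0,0.14],[0,0,0,0.14],[0,0,0,0.14],[0,0,0,0.14],[0,0,0,0.14]]

```text
clock: 3.3
tool_pos: [0.5186, -0.2879, 0.2019]
orientation: [-7.2, 89.9, 157.6]
force: [0.2, -0.2, -0.7]
opening: 0.0638
```

>>> move_arm:
  commands:
    - [[0,0,0,0.14],[0,0,0,0.14],[0,0,0,0.14],[0,0,0,0.14],[0,0,0,0.14],[0,0,0,0.14],[0,0,0,0.14],[0,0,0,0]]

```text
clock: 4.1
tool_pos: [0.5186, -0.2879, 0.202]
orientation: [46.9, 90.0, 155.7]
force: [-0.1, 0.2, -0.6]
opening: 0.0639
```

```bash
python3 - <<'E'
from h import *
p,d,K,W=snap('wrist'); cv2.imwrite('pics/w1.png',p[:,:,::-1])
C=cloud(d,K,W);h=cv2.cvtColor(p,cv2.COLOR_RGB2HSV);H,S,V=[h[...,i].astype(int) for i in range(3)]
x,y,z=C[...,0],C[...,1],C[...,2]
b=(abs(x-.517)<.05)&(abs(y+.289)<.05)
for n,m in [('walls',b&(S<50)&(V>140)&(z>.082)&(z<.1)),('handle tops',b&(H>4)&(H<20)&(S>150)&(z>.075)),('all orange',b&(H>4)&(H<20)&(S>150)&(z>.03)),('cheeks',b&(S<60)&(z>.06)&(z<.075))]:
    nn,l,st,_=cv2.connectedComponentsWithStats(m.astype(np.uint8))
    for i in range(1,nn):
        if st[i,4]>40:
            P=C[l==i]; r=cv2.minAreaRect((P[:,:2]*1000).astype(np.float32)); print(n,st[i],P.mean(0).round(4),P[:,2].max().round(4),np.round(r[0],1),np.round(r[1],1),round(r[2],1))
go([.518,-.289,.034],107.2)
E
```

```text
walls [301 159  33   6 149] [ 0.4917 -0.2991  0.0873] 0.0899 [ 491.8 -298.3] [ 4.2 33. ] 16.5
walls [300 210  31   6 151] [ 0.5449 -0.2827  0.0869] 0.0896 [ 545.3 -282.4] [ 4.4 32.8] 16.5
handle tops [300 199  33  11 312] [ 0.5362 -0.2844  0.0842] 0.0907 [ 536.7 -284.2] [ 7.2 35.5] 16.6
all orange [303 169  28   2  54] [ 0.5058 -0.2942  0.0565] 0.0807 [ 505.9 -294.4] [ 9.2 31.8] 17.3
all orange [300 187  33  23 679] [ 0.5334 -0.2852  0.0715] 0.0907 [ 533.7 -285.1] [13.3 35.5] 16.6
cheeks [302 156  31   3  67] [ 0.4899 -0.2981  0.0675] 0.0749 [ 490.1 -298.8] [ 0.6 32.6] 16.8
cheeks [298 176   3  16  46] [ 0.5254 -0.308   0.0657] 0.0673 [ 525.6 -308. ] [16.6  2.4] 17.7
cheeks [332 176   4  17  44] [ 0.5139 -0.271   0.0651] 0.0668 [ 514.2 -270.7] [17.8  2.8] 15.7
tool [ 0.5187 -0.2879  0.2021] xaxis [-0.001  0.    -1.   ] zhead 109.07 shift cm [16.81  0.1  -0.09] spin rad 0.033 q [-10.  13. -10.  -0. -67. -61.]
```

View pics/w1.png

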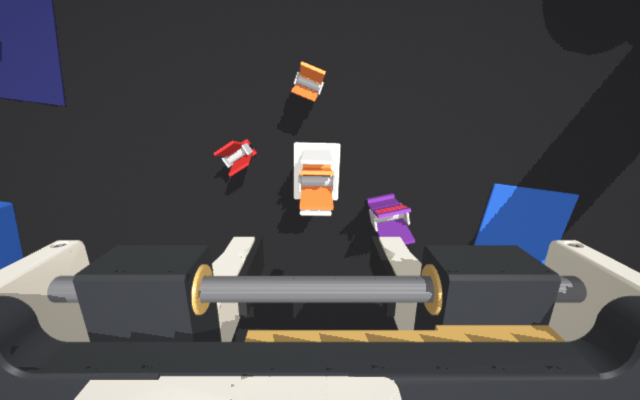

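Both wall tops and the clip's handles at (316,187) are clear below. The cheeks midpoint is (0.520, −0.289) with heading 107°, which agrees with the other views.

>>> move_arm:
  commands:
    - [[2,0,-0.15,0.035],[4,0,0,0],[4,0,0,0],[3,0,0,0],[2,0,0,0],[1.8,0,0,0],[0,0,0,0],[0,0,0,0]]

```text
clock: 4.95
tool_pos: [0.5195, -0.2896, 0.0345]
orientation: [86.4, 90.0, -166.5]
force: [0.3, 0.6, 0.8]
opening: 0.0642
```

>>> move_arm:
  commands:
    - [[0,0,0,0],[0,0,0,0],[0,0,0,0],[0,0,0,0],[0,0,0,0],[0,0,0,0],[0,0,0,0]]
  jaw: 3.0

```text
clock: 5.65
tool_pos: [0.5199, -0.2895, 0.035]
orientation: [-124.8, 89.9, -17.9]
force: [0.3, 2.2, 6.2]
opening: 0.0414
```

>>> move_arm:
  commands:
    - [[-1,0,0,0],[-2,0,0,0],[-3,0,0,0],[-3,0,0,0],[-3,0,0,0],[0,0,0,0]]

```text
clock: 6.25
tool_pos: [0.5217, -0.2904, 0.1594]
orientation: [-127.5, 89.6, -20.6]
force: [0.6, -0.0, -0.1]
opening: 0.0418
```

```bash
python3 - <<'E'
from h import *
print(get_obs()['opening'],get_obs()['force'])
go([.502,.013,.155],170.3)
E
```

```text
0.04180921852631401 [ 0.56473324 -0.00260019 -0.14313712]
tool [ 0.5217 -0.2904  0.1594] xaxis [ 0.007 -0.003 -1.   ] zhead 106.93 shift cm [ 0.35 -6.95 29.61] spin rad -1.106 q [-10.  15. -13.   0. -61. -63.]
```

>>> move_arm:
  commands:
    - [[0,-0.87,3.7,0],[0,-0.87,3.7,0],[0,-0.87,3.7,0],[0,-0.87,3.7,0],[0,-0.87,3.7,0],[0,-0.87,3.7,0],[0,-0.87,3.7,0],[0,-0.87,3.7,0]]

```text
clock: 7.05
tool_pos: [0.4993, 0.0154, 0.1543]
orientation: [71.3, 90.0, 178.2]
force: [1.7, 0.2, -0.2]
opening: 0.0418
```

>>> move_arm:
  commands:
    - [[0,0,0,-0.138],[0,0,0,-0.138],[0,0,0,-0.138],[0,0,0,-0.138],[0,0,0,-0.138],[0,0,0,-0.138],[0,0,0,-0.138],[0,0,0,-0.138]]

```text
clock: 7.85
tool_pos: [0.4995, 0.0139, 0.1541]
orientation: [17.6, 90.0, -171.9]
force: [0.1, 0.1, -0.6]
opening: 0.0413
```

>>> move_arm:
  commands:
    - [[0,0,0,0],[0,0,0,0]]

```text
clock: 8.05
tool_pos: [0.4997, 0.0139, 0.1542]
orientation: [13.5, 90.0, -176.6]
force: [0.3, -0.4, -1.1]
opening: 0.0417
```

```bash
python3 - <<'E'
from h import *
go([.502,.013,.035],170.3)
a=snap('wrist')[0]; b=snap('side')[0]; t=snap('top')[0]
im=np.hstack([a[100:400,120:520], b[100:300,180:447].repeat(1,0)[:0] if 0 else cv2.resize(b[130:260,213:387],(400,300),interpolation=cv2.INTER_CUBIC)])
cv2.imwrite('pics/b2.png',im[:,:,::-1])
# clip underside from side cloud
p,d,K,W=load('side');C=cloud(d,K,W)
m=(abs(C[...,0]-.502)<.04)&(abs(C[...,1]-.013)<.04)&(C[...,2]>.02)&(C[...,2]<.3)
print('lowest above mat',np.percentile(C[m][:,2],[0,1,3]))
E
```

```text
tool [0.4997 0.0139 0.1542] xaxis [-0. -0. -1.] zhead 169.9 shift cm [11.92  0.05 -0.25] spin rad -0.007 q [ 24.   6. -25.  -0. -59. -34.]
lowest above mat [0.12517681 0.12915147 0.13356884]
```

View pics/b2.png

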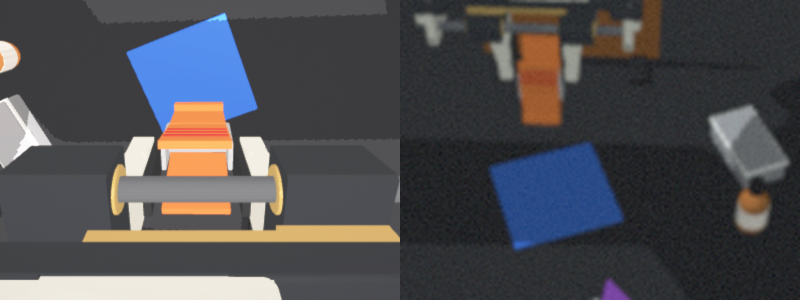

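The wrist view shows the clip shut and level between the fingers at (198,160) in the crop. The side view shows it hanging upright over the mat, with the bystanders clear.

>>> move_arm:
  commands:
    - [[2,0.05,-0.25,0],[4,0,0,0],[3,0,0,0],[2,0,0,0],[1,0,0,0],[0,0,0,0],[0.05,0,0,0],[0.05,0,0,0]]

```text
clock: 9.0
tool_pos: [0.503, 0.0133, 0.034]
orientation: [-150.4, 89.9, 19.8]
force: [-0.3, -0.0, -0.4]
opening: 0.0417
```

>>> move_arm:
  commands:
    - [[0.05,0,0,0],[0,0,0,0]]

```text
clock: 9.2
tool_pos: [0.5026, 0.0132, 0.0332]
orientation: [-143.7, 90.0, 26.5]
force: [-0.2, 0.7, -0.4]
opening: 0.0414
```

>>> move_arm:
  commands:
    - [[0.04,0,0,0],[0.04,0,0,0],[0,0,0,0]]

```text
clock: 9.5
tool_pos: [0.5025, 0.0131, 0.0324]
orientation: [-164.4, 90.0, 5.7]
force: [-1.1, 0.4, 2.8]
opening: 0.0414
```

Contact. Release, let it stand, then rise and look.

>>> move_arm:
  commands:
    - [[0,0,0,0],[0,0,0,0],[0,0,0,0],[0,0,0,0],[0,0,0,0]]
  jaw: 6.4

```text
clock: 10.0
tool_pos: [0.5024, 0.0131, 0.032]
orientation: [23.6, 90.0, -166.2]
force: [0.1, -0.5, -0.3]
opening: 0.0634
```

>>> move_arm:
  commands:
    - [[-1,0,0,0],[-3,0,0,0],[-4,0,0,0],[-4,0,0,0],[-3,0,0,0],[0,0,0,0],[0,0,0,0],[0,0,0,0]]

```text
clock: 10.8
tool_pos: [0.5017, 0.0129, 0.1815]
orientation: [17.9, 89.9, -172.0]
force: [0.7, -0.6, -0.6]
opening: 0.0639
```

```bash
python3 - <<'E'
from h import *
p,d,K,W=snap('wrist'); cv2.imwrite('pics/w3.png',p[:,:,::-1])
C=cloud(d,K,W);h=cv2.cvtColor(p,cv2.COLOR_RGB2HSV);H,S,V=[h[...,i].astype(int) for i in range(3)]
x,y,z=C[...,0],C[...,1],C[...,2]
b=(abs(x-.502)<.05)&(abs(y-.013)<.05)
for n,m in [('handle tops',b&(H>4)&(H<20)&(S>150)&(z>.080)&(z<.1)),('cheeks',b&(S<60)&(z>.058)&(z<.072)),('mat',(H>100)&(H<120)&(S>120)&(z<.02)&(V>80)&(abs(x-.5)<.1)&(abs(y)<.12))]:
    nn,l,st,_=cv2.connectedComponentsWithStats(m.astype(np.uint8))
    for i in range(1,nn):
        if st[i,4]>25:
            P=C[l==i]; r=cv2.minAreaRect((P[:,:2]*1000).astype(np.float32)); print(n,st[i],P.mean(0).round(4),P[:,2].max().round(4),np.round(r[0],1),np.round(r[1],1),round(r[2],1))
go([.5025,.013,.055],260.3)
E
```

```text
handle tops [301 207  34   8 203] [0.5054 0.0292 0.085 ] 0.0886 [504.7  29.6] [ 5.5 33.4] 80.1
cheeks [298 180   3  17  50] [0.5208 0.0084 0.0635] 0.0654 [520.9   8.6] [17.1  2.2] 79.6
cheeks [334 180   3  17  51] [0.483  0.0148 0.0636] 0.0658 [483.1  15.1] [17.5  2.4] 80.6
mat [ 253  113  122  120 7018] [0.5032 0.0031 0.0038] 0.0068 [504.4  13.1] [121.7 122.2] 11.1
tool [0.5016 0.0129 0.1812] xaxis [-0.002 -0.    -1.   ] zhead 170.14 shift cm [12.62 -0.04 -0.1 ] spin rad 1.568 q [ 24.   5. -22.  -0. -63. -34.]
```

View pics/w3.png

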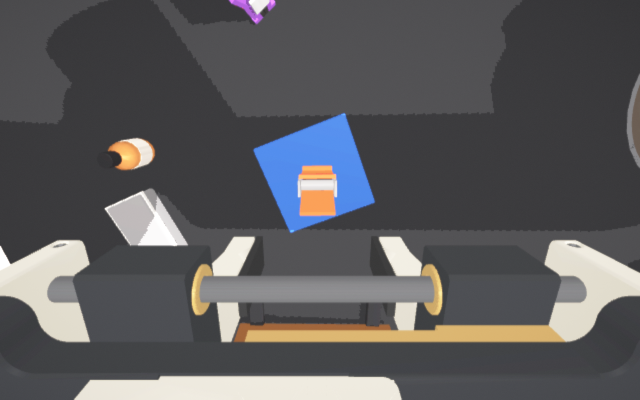

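The clip stands upright on the mat at (318,188), let go, with bottle and slide box untouched. Now I turn 90° to take the handles.

>>> move_arm:
  commands:
    - [[0,0.08,-0.05,-0.143],[0,0,0,-0.143],[0,0,0,-0.143],[0,0,0,-0.143],[0,0,0,-0.143],[0,0,0,-0.143],[0,0,0,-0.143],[0,0,0,-0.143]]

```text
clock: 11.65
tool_pos: [0.5021, 0.012, 0.1809]
orientation: [-33.9, 89.9, -157.9]
force: [0.3, -0.4, 0.5]
opening: 0.064
```

>>> move_arm:
  commands:
    - [[0,0,0,-0.143],[0,0,0,-0.143],[0,0,0,-0.143],[2,0,0,0],[3,0,0,0],[0,0,0,0],[0,0,0,0],[0,0,0,0]]

```text
clock: 12.45
tool_pos: [0.5035, 0.0123, 0.133]
orientation: [91.1, 89.9, -8.6]
force: [0.8, 0.4, 0.1]
opening: 0.0637
```

```bash
python3 - <<'E'
from h import *
go([.502,.012,.055],260.3)
E
```

```text
tool [0.5035 0.0123 0.133 ] xaxis [ 0.001 -0.    -1.   ] zhead -99.71 shift cm [ 7.8  -0.15  0.06] spin rad -0.0 q [ 24.   8. -26.   0. -56.  56.]
```

>>> move_arm:
  commands:
    - [[2,-0.15,0.06,0],[3,0,0,0],[2,0,0,0],[0.8,0,0,0],[0,0,0,0],[0,0,0,0],[0,0,0,0]]

```text
clock: 13.15
tool_pos: [0.5022, 0.0122, 0.0554]
orientation: [117.4, 89.9, 17.7]
force: [0.1, -0.2, 0.0]
opening: 0.0645
```

>>> move_arm:
  commands:
    - [[0,0,0,0],[0,0,0,0],[0,0,0,0],[0,0,0,0],[0,0,0,0],[0,0,0,0],[0,0,0,0],[0,0,0,0]]
  jaw: 1.5

```text
clock: 13.95
tool_pos: [0.5025, 0.0126, 0.0552]
orientation: [118.4, 89.8, 18.8]
force: [-0.5, 2.6, 7.9]
opening: 0.0233
```

>>> move_arm:
  commands:
    - [[-1,0,0,0],[-2.5,0,0,0],[-4,0,0,0],[-4,0,0,0],[-4,0,0,0],[-4,0,0,0],[0,0,0,0],[0,0,0,0]]

```text
clock: 14.75
tool_pos: [0.5011, 0.012, 0.25]
orientation: [135.0, 89.9, 35.2]
force: [-0.2, -0.2, -1.4]
opening: 0.0235
```

```bash
python3 - <<'E'
from h import *
print(get_obs()['opening'])
go([.5427,.2326,.25],260.3)
a=snap('wrist')[0]; b=snap('side')[0]
im=np.hstack([a[100:400,120:520], cv2.resize(b[60:220,200:413],(400,300),interpolation=cv2.INTER_CUBIC)])
cv2.imwrite('pics/b4.png',im[:,:,::-1])
E
```

```text
0.023458401180646144
tool [0.5011 0.012  0.25  ] xaxis [ 0.002  0.001 -1.   ] zhead -99.74 shift cm [  0.03   0.37 -22.45] spin rad -0.001 q [ 24.   2. -16.  -0. -71.  56.]
```

View pics/b4.png

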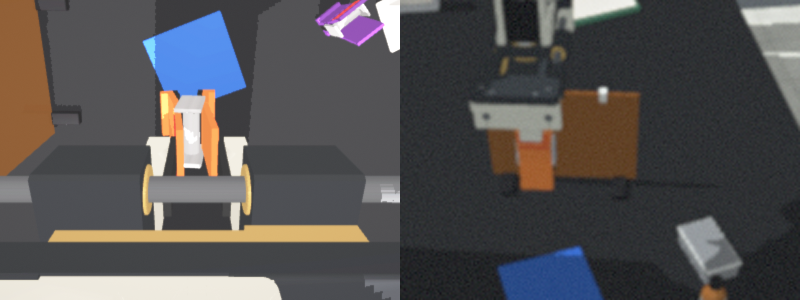

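The wrist view shows the handles squeezed parallel at (190,130). The side view shows the clip hanging upright. I'll move it over the shield.

>>> move_arm:
  commands:
    - [[0,0.37,-3,0],[0,0,-4,0],[0,0,-4,0],[0,0,-4,0],[0,0,-4,0],[0,0,-2.5,0],[0,0,-0.95,0],[0,0,0,0]]

```text
clock: 15.65
tool_pos: [0.5424, 0.233, 0.2476]
orientation: [-40.2, 89.8, -139.9]
force: [-0.5, 0.3, -0.9]
opening: 0.0234
```

>>> move_arm:
  commands:
    - [[0,0,0,0],[0,0,0,0],[0,0,0,0]]

```text
clock: 15.95
tool_pos: [0.5427, 0.2314, 0.2494]
orientation: [139.8, 90.0, 40.0]
force: [-0.0, -0.6, -0.9]
opening: 0.0233
```

```bash
python3 - <<'E'
from h import *
print(get_obs()['opening'])
go([.5427,.2326,.25],260.3)
for n in ['wrist','side','top']:
    p,d,K,W=snap(n);C=cloud(d,K,W);h=cv2.cvtColor(p,cv2.COLOR_RGB2HSV);H,S,V=[h[...,i].astype(int) for i in range(3)]
    e=np.array([.5427,.2326,0]); a=np.radians(-9.7); X=np.array([np.cos(a),np.sin(a),0]); Y=np.array([-X[1],X[0],0])
    u,v,z=(C-e)@X,(C-e)@Y,C[...,2]
    near=(abs(u)<.12)&(abs(v)<.05)
    for nm,m in [('clip low',near&(abs(u)<.03)&(z>.18)&(z<.235)),('edge',near&(H<25)&(S>90)&(z>.154)&(z<.168)),('tabs',near&(abs(u)>.045)&(abs(u)<.075)&(S<80)&(V>120)&(z>.158)&(z<.175))]:
        if m.sum()>5: print(n,nm,m.sum(),'u',np.percentile(u[m],[1,50,99]).round(4),'v',np.percentile(v[m],[1,50,99]).round(4),'z',np.percentile(z[m],[1,50,99]).round(4))
a=load('wrist')[0]; b=load('side')[0]
im=np.hstack([a[100:400,120:520], cv2.resize(b[40:160,210:370],(400,300),interpolation=cv2.INTER_CUBIC)])
cv2.imwrite('pics/b5.png',im[:,:,::-1])
E
```

```text
0.023340879759998476
tool [0.5427 0.2314 0.2494] xaxis [ 0.  0. -1.] zhead -99.8 shift cm [-0.06 -0.02 -0.12] spin rad -0.002 q [ 42.  11.  -6.   0. -73.  38.]
wrist clip low 1015 u [-0.0171  0.0115  0.0219] v [-0.0168  0.0159  0.0271] z [0.1986 0.2105 0.2343]
wrist edge 706 u [0.004  0.0538 0.1099] v [-0.004  -0.0004  0.0029] z [0.158  0.1597 0.1615]
wrist tabs 158 u [0.0555 0.0614 0.0664] v [-0.0057 -0.0003  0.0051] z [0.159  0.1647 0.166 ]
side clip low 221 u [-0.0187  0.0003  0.0202] v [-0.0183 -0.0107  0.0127] z [0.1989 0.2164 0.2346]
side edge 241 u [-0.1078 -0.0015  0.1074] v [-0.0052 -0.0005  0.006 ] z [0.1541 0.1588 0.1619]
side tabs 45 u [-0.0672 -0.0551  0.0667] v [-0.0063 -0.002   0.0083] z [0.1583 0.1636 0.1662]
top clip low 34 u [-0.0087  0.0075  0.0167] v [-0.0143 -0.0116 -0.0104] z [0.2033 0.2087 0.2192]
top edge 226 u [-0.1082 -0.0343  0.1088] v [-0.0041  0.0002  0.0045] z [0.1548 0.1589 0.1628]
top tabs 36 u [-0.0658 -0.0597  0.0646] v [-0.0046  0.0003  0.0067] z [0.1593 0.164  0.1677]
```

View pics/b5.png

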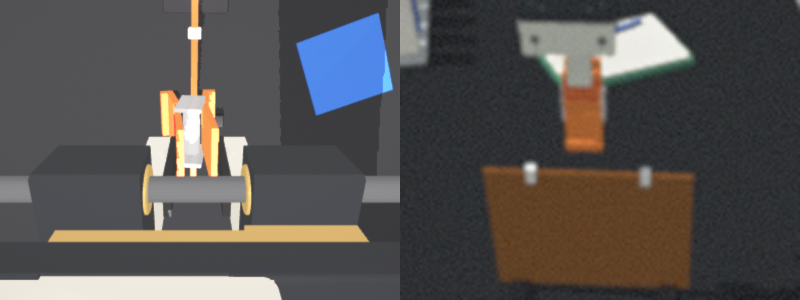

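The open jaws hang square over the edge, midway between the tabs. In the side crop the clip is at (583,150) and the tabs at (530,172) and (645,177). Only a 0.8 mm sideways correction is needed before lowering.

>>> move_arm:
  commands:
    - [[1,-0.02,-0.08,0],[1,0,0,0],[1,0,0,0],[1,0,0,0],[0.5,0,0,0],[0,0,0,0],[0,0,0,0]]

```text
clock: 16.8
tool_pos: [0.5423, 0.2331, 0.2034]
orientation: [-42.2, 89.9, -142.0]
force: [-0.0, -0.5, -0.7]
opening: 0.0238
```

>>> move_arm:
  commands:
    - [[0.5,0,0,0],[0.5,0,0,0],[0.4,0,0,0],[0,0,0,0],[0,0,0,0]]

```text
clock: 17.3
tool_pos: [0.5426, 0.2333, 0.1899]
orientation: [-21.9, 90.0, -121.6]
force: [0.1, 0.4, -0.4]
opening: 0.0235
```

>>> move_arm:
  commands:
    - [[0.2,0,0.08,0],[0.2,0,0,0],[0.1,0,0,0],[0,0,0,0],[0,0,0,0]]

```text
clock: 17.8
tool_pos: [0.5425, 0.2326, 0.1851]
orientation: [-7.7, 90.0, -107.5]
force: [-0.2, 0.5, -0.5]
opening: 0.0233
```

No contact, 26 mm down. Release.

>>> move_arm:
  commands:
    - [[0,0,0,0],[0,0,0,0],[0,0,0,0],[0,0,0,0],[0,0,0,0],[0,0,0,0]]
  jaw: 6.4

```text
clock: 18.4
tool_pos: [0.5426, 0.2326, 0.1852]
orientation: [135.5, 90.0, 35.8]
force: [-0.0, 0.3, -0.1]
opening: 0.0623
```

>>> move_arm:
  commands:
    - [[-1,0,0,0],[-2,0,0,0],[-3,0,0,0],[-4,0,0,0],[-4,0,0,0],[0,0,0,0],[0,0,0,0]]

```text
clock: 19.1
tool_pos: [0.5428, 0.2329, 0.3269]
orientation: [142.9, 89.8, 43.2]
force: [-1.0, 0.5, -1.1]
opening: 0.064
```

```bash
python3 - <<'E'
from h import *
e=np.array([.5427,.2322,0]); a=np.radians(-9.7); X=np.array([np.cos(a),np.sin(a),0]); Y=np.array([-X[1],X[0],0])
for n in ['wrist','side','top']:
    p,d,K,W=snap(n);C=cloud(d,K,W);h=cv2.cvtColor(p,cv2.COLOR_RGB2HSV);H,S,V=[h[...,i].astype(int) for i in range(3)]
    u,v,z=(C-e)@X,(C-e)@Y,C[...,2]
    near=(abs(u)<.04)&(abs(v)<.04)
    for nm,m in [('handle',near&(H<20)&(S>120)&(z>.19)&(z<.24)),('handle L',near&(H<20)&(S>120)&(z>.205)&(z<.24)&(v<0)),('handle R',near&(H<20)&(S>120)&(z>.205)&(z<.24)&(v>0)),('cheek',near&(S<60)&(V>90)&(z>.165)&(z<.2)&(abs(u)>.015))]:
        if m.sum()>5: print(n,nm,m.sum(),'u',np.percentile(u[m],[1,50,99]).round(4),'v',np.percentile(v[m],[1,50,99]).round(4),'z',np.percentile(z[m],[1,50,99]).round(4))
    if n=='top':
        o=(C[...,0]>.6)&(C[...,2]>.02)&(C[...,1]<.12)&(C[...,1]>-.12)&(C[...,2]<.1); print('bystander region',o.sum(),C[o].mean(0))
        p0=cv2.imread('pics/top0.png')[:,:,::-1]; q=p[140:185,255:340].astype(int)-p0[140:185,255:340]; print('bystander diff',abs(q).mean())
a=load('wrist')[0]; b=load('side')[0]
im=np.hstack([a[100:400,120:520], cv2.resize(b[40:160,210:370],(400,300),interpolation=cv2.INTER_CUBIC)])
cv2.imwrite('pics/b6.png',im[:,:,::-1]); print(get_obs()['force'])
E
```

```text
wrist handle 368 u [-0.0173  0.0027  0.0187] v [-0.0173  0.0114  0.0191] z [0.191  0.2059 0.2187]
wrist handle L 88 u [-0.0178  0.0026  0.0183] v [-0.0174 -0.0125 -0.0115] z [0.2054 0.2115 0.2182]
wrist handle R 120 u [-0.0172  0.0007  0.0187] v [0.0129 0.0142 0.0191] z [0.2052 0.212  0.2194]
wrist cheek 234 u [-0.0202 -0.0154  0.0213] v [-0.0076  0.0015  0.0106] z [0.167  0.1879 0.1956]
side handle 253 u [-0.018 -0.     0.018] v [-0.0181 -0.012   0.019 ] z [0.1915 0.2098 0.2197]
side handle L 84 u [-0.0174  0.0002  0.0176] v [-0.0183 -0.015  -0.0119] z [0.2054 0.2138 0.2198]
side handle R 91 u [-0.0177  0.0002  0.0181] v [0.0117 0.0157 0.0201] z [0.2052 0.2134 0.2198]
side cheek 25 u [-0.0206  0.0189  0.0205] v [-0.0087 -0.0046  0.0082] z [0.1706 0.1833 0.1974]
top cheek 18 u [-0.0227 -0.0222 -0.0203] v [-0.0085 -0.0018  0.0068] z [0.1702 0.1899 0.196 ]
bystander region 906 [0.72024032 0.02385424 0.0322811 ]
bystander diff 20.78788671023965
[-0.08135145  0.6076985   0.21249478]
```

View pics/b6.png

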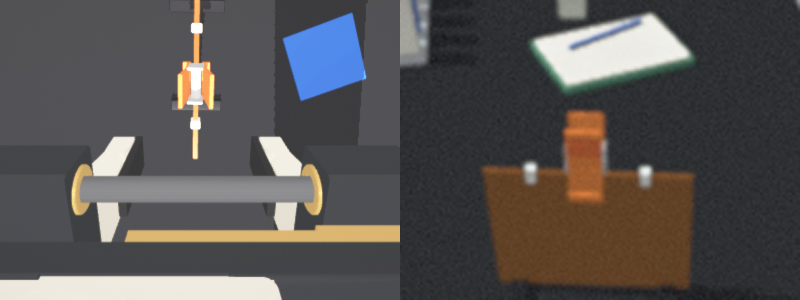

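The clip sits square on the panel, centred between the tabs. Its handle tops are at z = 0.2195, which puts the jaws about 26 mm down, and the handles stand symmetrically at ±18 mm. The raw bystander pixel difference is high, so I'll check that by geometry before handing in.

```bash
python3 - <<'E'
from h import *
a=cv2.imread('pics/side0.png')[160:245,340:400].astype(int); b=load('side')[0][160:245,340:400][:,:,::-1].astype(int)
s=lambda q,t:cv2.phaseCorrelate(q.mean(2).astype(np.float32),t.mean(2).astype(np.float32))
print('side shift px',s(a,b),'mean diff',abs(a-b).mean())
close_job()
E
```

```text
side shift px ((0.09907072996150745, 0.08679569632736417), 0.8681287255110564) mean diff 13.900849673202615
the job is handed in; nothing more can be done
```

The clip is on the shield and the job is handed in at about 19 s of the 58 s allowed. I lifted it out of the rack by its cheeks, stood it upright on the mat and let go. Then I took it by its handles, squeezed it fully open (23 mm over the handles), lowered it between the tabs and released it.

**Last checks:**
- **Fit:** the jaws grip about 26 mm below the edge, where 28 mm is the most possible. The clip is within about 1 mm of centre between the tabs and looks square to the panel. The gripper ended well clear above it.
- **Forces:** no wrist force reading went above about 8 N.
- **Bystanders:** the colour difference from the first picture was high in both views. I put that down to the arm's moving shadow, though I did not test it separately. The side-view image of the oil bottle and slide box had shifted only 0.1 pixel, so they have not moved.

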